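# Check a heel raise on the height gauge

## Task

Put the taller of the two cork heel raises into the measuring channel and slide it in, flat end first, until it comes up against the two end stops and holds the switch's roller arm tripped. Then stand the bridge gauge squarely over it, set down rather than dropped, both legs flat on the plate outside the rails, so that its sprung foot rests near the middle of the heel raise and reads its height; let go of everything. Leave the lower heel raise and the other things where they are.

Things in the scene. Friction and masses are not known exactly. Their poses are not given: they have to be found in the camera images.
- station: Measuring station, fixed: aluminium plate 200 x 130 x 12 mm lying flat. Origin: centre of the plate's underside, z up; plate top at z = 12 mm. A channel with its mouth at the -x end runs along +x in the middle (y = 0). The switch housing (14 mm high above the plate) stands outside the channel at x = 54 to 84, y = 37 to 61 mm; its cable gland reaches x = 100 mm.
- mouth (a point): Middle of the channel's mouth, on the plate's top at station x = -60 mm, y = 0. Two steel rails, 7 mm thick and 10 mm high above the plate, inner faces at y = +/-30 mm, run from here to x = +45 mm; short flared ends reach back to about x = -84 mm, y = +/-46 mm.
- seat (a point): Point on the plate's top (12 mm above the tray) at station x = 22 mm, y = 0: where the origin of a heel raise lies when its flat end touches both end stops, two upright pins 10 mm across and 12 mm high above the plate at station x = 67 mm, y = +/-20 mm (the flat end stops at x = 62 mm). Axes as the station's.
- switch_arm (a joint): Roller arm of the limit switch, rad. It turns about an upright pin at station x = 66, y = 48 mm and reaches across the channel above the rails. 0 at rest; grows as the roller is pushed to station +x; tripped above 0.40; about 0.58 with the heel raise against the stops. A weak spring (0.3 N at the roller) pushes back; the heel raise's friction holds it when let go.
- roller (a point): Axis of the roller at the end of the 50 mm switch arm, 20 mm above the plate; roller 16 mm across, 12 mm tall. At rest at station x = 42, y = 4 mm.
- heel_tall: The taller heel raise, loose: D-shaped cork block with a thin dark rubber sole, 80 mm long (x), 50 mm wide (y), 40 mm high, 0.15 to 0.3 kg. Origin: centre of its underside, z up. Flat end at x = +40 mm; sides are straight and parallel from x = -15 to +40 mm; the other end, at x = -40 mm, is a half circle of radius 25 mm.
- heel_low: The lower heel raise, the same shape and materials but 28 mm high. To be left alone. (Fixed surroundings: the cart's tubular side rails stand up to 0.25 m above the tray along its left and right edges, about 0.4 m either side of the robot's middle; pass over them.)
- gauge: Bridge gauge, loose, 0.46 kg, 152 mm high, on two legs. Origin: midway between the legs at sole level, z up; y along the bridge. Soles at y = +/-52 mm, 36 (x) by 12 mm (y): 92 mm clear between them. Crossbeam 116 mm long, z = 70 to 82 mm. Upright grip on its middle, 26 (x) by 30 mm (y), z = 88 to 152 mm, scale and pointer on its -x face: grip it across y. May be used either way round.
- gauge_foot (a joint): Travel of the gauge's sprung foot, m, 0 to 0.050. 0 hanging free, its face then 4 mm above the soles' level; grows as the foot is pushed up. Height of the part under it = reading + 4 mm with soles and part on the same surface (0.036 on the taller heel raise). The spring and the foot's own weight press down with 0.7 to 1.4 N, less than the gauge's weight.
- foot_face (a point): Centre of the underside of the sprung foot, a steel disc 26 mm across.
- cotton_jar: Bystander: clear jar with red lid, 75 mm across, 94 mm high; origin centre of underside.
- pen_torch: Bystander: aluminium pen torch 124 mm long (y), 14 mm thick; origin under its middle.
- med_cup: Bystander: small clear cup 41 mm across, 34 mm high; origin centre of underside.
There are look-alikes about, which are no part of the job. What is shaped like the heel_tall but yellow is not meant.

How it is judged:
By the outcome, as a careful person would: the job done as asked, in the order asked, and still so for the second after the job is handed in, with the robot touching nothing.
It also fails if it takes over 67 s, if anything falls off the work surface, if the arm or the gripper's body presses on something with over 40 N, if the wrist force passes 120 N, or if a joint passes its speed limit or range.

## Robot

A 6-joint arm with a two-finger parallel gripper is mounted at the origin on a cart in front of the work surface, level with it; the furniture and walls round the work are solid. World frame = base frame: x ahead of the robot, y to its left, z up, the work surface at z = 0. Lengths are in m, angles in degrees, forces in N, time in s.
With the tool pointing down it reaches from about 0.325 to 0.775 m from the base axis. Payload 9.3 kg.
Tool frame: the origin (TCP) lies at the very end of the fingers, on their centre line; the grasp point (between the pads) lies 19 mm behind it; z points along the fingers, y is the direction in which the jaws open and shut (so a half turn about z gives the same grasp; the last joint's range is limited). The gripper opens to 85 mm and grips with 20 to 120 N. Pads are 22 mm wide; open, the fingers measure 114 mm over their backs; the gripper's body (76 mm by 85 mm) begins 54 mm behind the grasp point. The pads swing forward as they close: fully open they stand 13 mm farther back than shut.
Start: joints at [-79.676, 14.817, 1.232, 76.415, 0, 81.257], TCP at [0.18, -0.52, 0.231] pointing down, gripper open.
Joint ranges: [-174.27, 174.27], [-52.1, 104.24], [-59.71, 78.15], [-110.17, 111.67], [-87.03, 83.33], [-180, 180]. Speed limits (degrees/s): [127.2, 127.2, 159.86, 180, 180, 180].

## Interface

Orientations are given as [roll, pitch, yaw] about the fixed x, y, z axes, in that order (R = Rz(yaw) Ry(pitch) Rx(roll)).
In Python, from plant import ctrl gives the robot as it stands.
- The arm moves only by the tool apply_moves, never from a script. Its argument "plan" is a list of rows, each a list of 4 numbers: the shift along the tool's x, y, z as a fraction of full scale, then the turn about the tool's z as a fraction of full scale. In form: [[x, y, z, spin], ...]. A call has 1 to 5 rows; each row shifts and turns the commanded pose from where the row before left it, along the tool's axes as they then stand; what a row does not reach is not made up. Full scale, the value 1, is 30 cm for a shift and 360 degrees for a turn. A row lasts 1/12 s, in which the tool goes at most 41.7 mm and 7.16 degrees, less where a joint would pass 70% of its speed; a pose out of reach is approached as far as the arm can. A call with a number of a shift or a turn outside -1 to 1 is refused whole. A call with a gripper value outside its range is refused whole. "claw" is the opening, from -1 (shut) to 1 (fully open), set as the call begins (left out, the last holds). The fingers move at their own pace and stop on an object; "squeeze" is the grip in N (left out, the last holds). Time passes only in rows, so rows that do not move let the fingers close. It gives the time, the measured TCP pose, the force and the opening at its end, in the units of the state.
- ctrl.get_obs(): the state, without advancing time (a new reading comes with each control period).
- ctrl.grab_frame(name): name is "side" or "top"; returns the picture (480x640x3 uint8, blue, green, red); there is no depth.
- ctrl.camera_params(name): a dict with "fov_y" (degrees; the focal length in pixels is half the picture's height over the tangent of half this angle, whatever the lens; pixels are square), "cx", "cy" (the principal point, pixels), "R" (3x3) and "t" (3): a world point X has camera coordinates R X + t. Camera axes: x right, y down, z forward; pixel columns grow to the right and rows downward; lengths in m; the calibration is good to about 2 mm. A picture is of the moment at which its call begins. camera_params takes no time and is no camera call.
- ctrl.hand_in(): hands the job in, once; it reports no verdict.
The state is a dict: "time_s": time; "joint_positions": joint angles; "qd": joint speeds; "tau": joint torques, N m; "tool_pos": TCP position; "orientation": TCP orientation; "contact_force": force on the tool from outside, world axes, zero at the start; "wrist_torque": the same for the moment, N m; "opening": opening from 0.0 (shut) to 1.0 (fully open).
Only numpy, scipy, OpenCV 4.12 (cv2) and the standard library are available. Lean on these libraries where they do the work, as an engineer would, in place of code of your own. Each camera call takes 0.05 s, during which the arm holds its last target.

## Working session

There is one attempt and no reset: what is moved stays moved. The work goes in short steps, Python scripts to look and compute and a tool call to move; the robot and the scene stay as the last step left them, time stands still between calls to the robot, and variables do not carry over. Pictures are saved under pics/ and viewed, and the job is handed in when it is done.

Besides the shell and the picture viewer there is one more tool, called as name([rows], argument=value, ...), one row to a line, values as JSON. apply_moves: Moves the arm, as the interface text tells. Its arguments: {"type":"object","properties":{"plan":{"type":"array","items":{"type":"array","items":{"type":"number"}}},"claw":{"type":"number"},"squeeze":{"type":"number"}},"required":["plan"]}

```bash
ls; mkdir -p pics
python3 - <<'E'
from plant import ctrl
import cv2
print(ctrl.get_obs())
for n in("side","top"):
    print(n,ctrl.camera_params(n)); cv2.imwrite(f"pics/{n}0.png",ctrl.grab_frame(n))
E
```

```text
pics
{'time_s': 0.0, 'joint_positions': array([-7.96747590e+01,  1.48509196e+01,  1.18792105e+00,  7.64146006e+01,
       -2.61237916e-04,  8.12570046e+01]), 'qd': array([-0.0459401 ,  0.00019372,  0.02659271,  0.02246602,  0.13223754,
       -0.02792265]), 'tau': array([-2.11696274e-04, -5.55640233e+01,  3.44527388e+01,  1.36373207e-02,
       -2.45706105e-04, -3.33797766e-05]), 'tool_pos': array([ 0.17962688, -0.51953604,  0.23065204]), 'orientation': array([-1.79923263e+02, -1.15370719e-02,  1.90682288e+01]), 'contact_force': array([ 0.36330247, -0.36369998,  0.95888974]), 'wrist_torque': array([-0.01120354, -0.01798418,  0.01913406]), 'opening': 0.9973744395346368}
side {'fov_y': 42.0850357957724, 'cx': 313.6320157830806, 'cy': 234.49221996906203, 'R': array([[-0.99489592, -0.10057787,  0.0081359 ],
       [-0.06738423,  0.60220245, -0.79549455],
       [ 0.07510969, -0.79198252, -0.60590612]]), 't': array([0.56825402, 0.08080263, 1.36762805])}
top {'fov_y': 47.350264612728814, 'cx': 317.14420201277665, 'cy': 239.0063333715048, 'R': array([[ 0.01080986, -0.99992746, -0.0053133 ],
       [-0.99268281, -0.01009216, -0.12032864],
       [ 0.12026628,  0.00657516, -0.99271989]]), 't': array([0.00748494, 0.54667394, 1.06932745])}
```

View pics/side0.png

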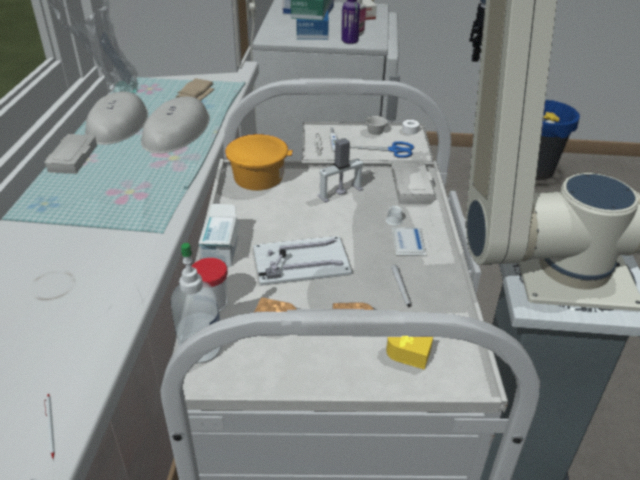

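View pics/top0.png

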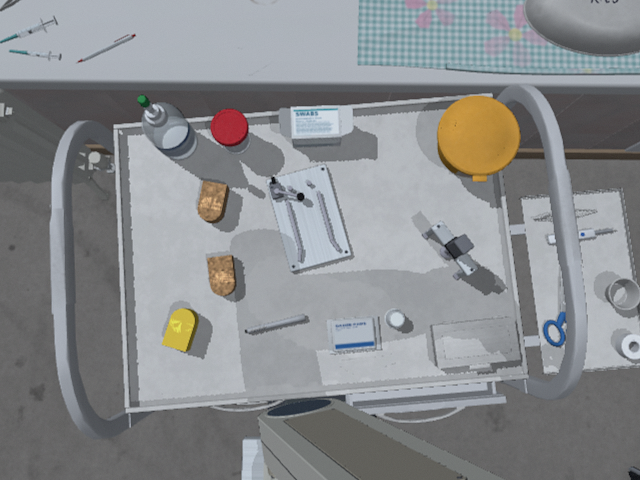

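```bash
cat > h.py <<'E'
import numpy as np, cv2
from plant import ctrl
def cam(n):
    p=ctrl.camera_params(n); f=240/np.tan(np.radians(p["fov_y"]/2))
    return f,p["cx"],p["cy"],np.array(p["R"]),np.array(p["t"])
def ray(n,u,v):
    f,cx,cy,R,t=cam(n); C=-R.T@t; d=R.T@np.array([(u-cx)/f,(v-cy)/f,1]); return C,d/np.linalg.norm(d)
def onz(n,u,v,z):
    C,d=ray(n,u,v); return C+d*(z-C[2])/d[2]
def tri(a,b):
    C1,d1=ray("side",*a);C2,d2=ray("top",*b)
    s=np.linalg.lstsq(np.c_[d1,-d2],C2-C1,rcond=None)[0]
    P,Q=C1+s[0]*d1,C2+s[1]*d2; return (P+Q)/2,np.linalg.norm(P-Q)
def proj(n,X):
    f,cx,cy,R,t=cam(n); c=R@np.array(X)+t; return np.array([cx+f*c[0]/c[2],cy+f*c[1]/c[2]])
def crop(img,x0,y0,w,h,k,name):
    cv2.imwrite("pics/"+name,cv2.resize(img[y0:y0+h,x0:x0+w],None,fx=k,fy=k,interpolation=cv2.INTER_CUBIC))
E
python3 - <<'E'
from h import *
t=cv2.imread("pics/top0.png");s=cv2.imread("pics/side0.png")
crop(t,150,160,130,150,4,"t_cork.png")
crop(s,230,280,170,60,4,"s_cork.png")
crop(t,255,155,110,130,4.5,"t_stat.png")
crop(t,400,200,120,100,5,"t_gauge.png")
for n in("side","top"):
  f,cx,cy,R,tt=cam(n);print(n,-R.T@tt)
print(onz("top",212,201,.03),onz("top",221,274,.03),onz("top",310,215,.012),onz("top",455,248,.1))
E
```

```text
side [0.46807632 1.09163174 0.888309  ]
top [0.41398887 0.00597052 1.12736293]
[0.62279968 0.22843288 0.03      ] [0.47427215 0.20531306 0.03      ] [0.59886469 0.02864035 0.012     ] [ 0.52402275 -0.24716724  0.1       ]
```

View pics/t_cork.png

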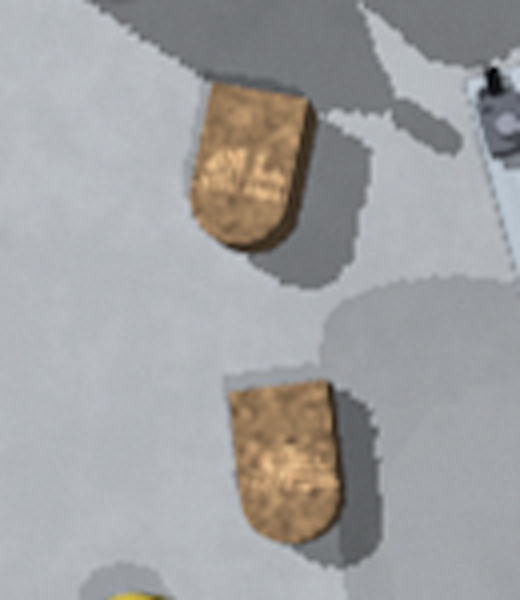

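View pics/s_cork.png

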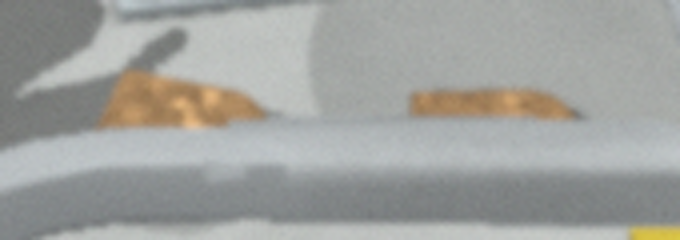

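View pics/t_stat.png

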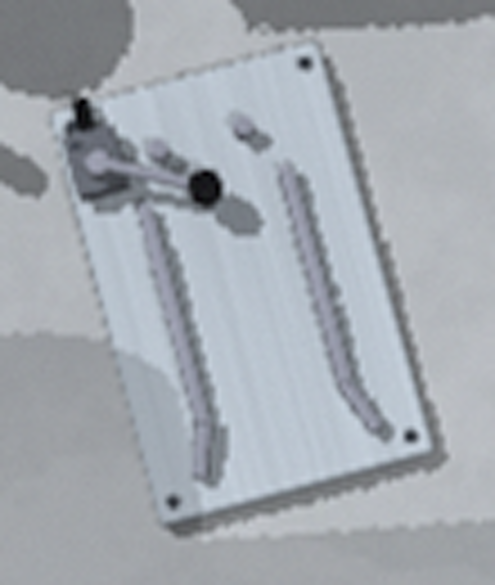

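View pics/t_gauge.png

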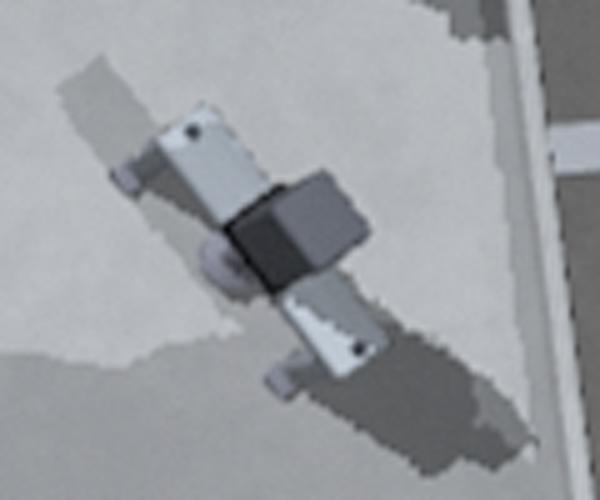

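Run:
```python
from h import *
print(tri((261.2,298),(226.7,184.2)),tri((333.2,303.2),(232.5,255.2)))
# yellow excluded; top outlines of corks
t=cv2.imread("pics/top0.png");hsv=cv2.cvtColor(t,cv2.COLOR_BGR2HSV)
m=cv2.inRange(hsv,(5,60,40),(22,255,255)); m[:,250:]=0;m[:150]=0
n,l,st,c=cv2.connectedComponentsWithStats(m)
for i in range(1,n):
    if st[i,4]>200: 
        cn=cv2.findContours((l==i).astype('u1'),0,1)[0][0]; print(st[i],c[i],cv2.boxPoints(cv2.minAreaRect(cn)).tolist())
# top-face edges in world for z=.04 and .028
def w(p,z): return onz("top",150+p[0]/4,160+p[1]/4,z)
for nm,z in(("far",.04),("far",.028)):
    a,b=w((213,84),z),w((314,99),z);print(nm,z,a,b,np.linalg.norm(a-b), w((243,250),z))
for nm,z in(("near",.04),("near",.028)):
    a,b=w((228,392),z),w((330,381),z);print(nm,z,a,b,np.linalg.norm(a-b),w((296,545),z))
```

```text
(array([0.65611864, 0.19814221, 0.03772349]), np.float64(0.0003285374548557157)) (array([0.51314984, 0.18413826, 0.02503844]), np.float64(0.0007071376498634676))
[ 198  181   31   42 1011] [212.47576657 201.04253215] [[195.0, 219.00001525878906], [202.88461303710938, 179.5769500732422], [229.42306518554688, 184.88462829589844], [221.5384521484375, 224.3076934814453]]
[207 255  29  41 947] [221.64836325 274.50475185] [[206.82923889160156, 257.4634094238281], [232.4024200439453, 254.62191772460938], [236.74388122558594, 293.6950988769531], [211.1707000732422, 296.5365905761719]]
far 0.04 [0.66194275 0.24558023 0.04      ] [0.65467922 0.19405983 0.04      ] 0.05202990062427158 [0.5769732  0.22743061 0.04      ]
far 0.028 [0.66467914 0.24822454 0.028     ] [0.65733545 0.19613556 0.028     ] 0.05260409603540695 [0.57877187 0.22987462 0.028     ]
near 0.04 [0.50532347 0.23246854 0.04      ] [0.51135383 0.18172293 0.04      ] 0.051102657558947766 [0.42981065 0.19615185 0.04      ]
near 0.028 [0.50633142 0.23496814 0.028     ] [0.51242834 0.18366252 0.028     ] 0.05166662003273889 [0.42998526 0.19825066 0.028     ]
```

Run:
```python
from h import *
w=lambda p,z:onz("top",255+p[0]/4.5,155+p[1]/4.5,z)[:2]
# crop pixel -> centre convention shift (cv2.resize): src=(d+.5)/k-.5
w=lambda p,z:onz("top",255+(p[0]+.5)/4.5-.5,155+(p[1]+.5)/4.5-.5,z)[:2]
fr,fl,nr,nl=[w(p,.012) for p in((317,40),(53,118),(437,450),(163,523))]
n=np.linalg.norm
print("len",n(fr-nr),n(fl-nl),"wid",n(fr-fl),n(nr-nl))
ax=lambda v:np.degrees(np.arctan2(v[1],v[0]))
print("yaw",ax(fr-nr),ax(fl-nl),ax(fl-fr)-90,ax(nl-nr)-90)
print("ctr",(fr+fl+nr+nl)/4)
# screws
a,b,c=[w(p,.012) for p in((305,63),(411,437),(173,502))]
print("screws",n(a-b),n(b-c),ax(a-b),ax(c-b)-90,"ctr",(a+c)/2)
# rail tops at far ends (x=45,y=+-33.5), z=.022, roller
print("rails",w((290,170),.022),w((150,212),.022),"pins",w((240,122),.024),w((158,149),.024),"roller top",w((205,187),.038))
# gauge
g=lambda p,z:onz("top",400+(p[0]+.5)/5-.5,200+(p[1]+.5)/5-.5,z)[:2]
s1,s2=g((192,131),.082),g((359,347),.082);print("gauge",(s1+s2)/2,n(s1-s2),ax(s1-s2)-90)
c4=[g(p,.152) for p in((322,170),(371,232),(322,275),(273,212))];print("grip top ctr",sum(c4)/4,[n(c4[i]-c4[i-1]) for i in range(4)],ax(c4[0]-c4[1])-90,ax(c4[3]-c4[2])-90)
# soles near corners
q=lambda p,z:onz("top",150+(p[0]+.5)/4-.5,160+(p[1]+.5)/4-.5,z)[:2]
L=[q((213,84),.04),q((191,195),.04)];print("tall left edge yaw",ax(L[0]-L[1]),L)
F=[q((213,84),.04),q((314,99),.04)];print("flat",ax(F[0]-F[1])-90)
```

```text
len 0.19847858241510452 0.19437613234438167 wid 0.12752362612006252 0.12868866405906615
yaw 16.464798159449973 16.12152198443615 17.378411493176742 15.541983822553433
ctr [0.59471859 0.03185567]
screws 0.18058320328036095 0.11206103722588676 16.033508268882716 15.911114134340153 ctr [0.59492232 0.03296697]
rails [0.6444527  0.01040673] [0.62434389 0.07403169] pins [0.66614275 0.03348256] [0.65320851 0.07075874] roller top [0.63296264 0.04849593]
gauge [ 0.52730547 -0.25089667] 0.10353642597331107 -52.974342972666065
grip top ctr [ 0.52575261 -0.25057982] [np.float64(0.023550429846352364), np.float64(0.027985890305358307), np.float64(0.023721827548861346), np.float64(0.028213442558428767)] -52.51449482163815 -52.83518520689257
tall left edge yaw -8.991008734696647 [array([0.66271184, 0.24637002]), array([0.60549993, 0.25542229])]
flat -8.025659298990988
```

apply_moves([
  [0,0,-0.13,-0.0195],
  [0,0,-0.13,-0.0195],
  [0,0,-0.13,-0.0195],
  [0,0,-0.13,-0.0195],
  [0,0,-0.05,-0.0195],
], claw=1, squeeze=40)

```text
time_s: 0.52
tool_pos: [0.1797, -0.5198, 0.4071]
orientation: [179.8, 0.2, 54.5]
contact_force: [0.8, -0.4, 0.1]
opening: 1.001
```

apply_moves([
  [0,0,0,-0.0195],
  [0,0,0,-0.0195],
  [0,0,0,-0.0195],
  [0,0,0,-0.0195],
  [0,0,0,-0.0195],
])

```text
time_s: 0.93
tool_pos: [0.1797, -0.5198, 0.4019]
orientation: [-180.0, -0.0, 89.6]
contact_force: [-0.2, -0.4, 0.3]
opening: 1.002
```

apply_moves([
  [0,0,0,-0.0195],
  [0,0,0,-0.0195],
  [0,0,0,-0.0195],
  [0,0,0,-0.0195],
  [0,0,0,-0.0195],
])

```text
time_s: 1.35
tool_pos: [0.1797, -0.5198, 0.4019]
orientation: [180.0, -0.0, 124.7]
contact_force: [0.1, -0.5, -1.1]
opening: 0.998
```

apply_moves([
  [0,0,0,-0.0195],
  [0,0,0,-0.0195],
  [0,0,0,-0.0195],
  [0,0,0,-0.0195],
  [0,0,0,-0.0195],
])

```text
time_s: 1.77
tool_pos: [0.1797, -0.5198, 0.4019]
orientation: [180.0, -0.0, 159.8]
contact_force: [-0.5, 1.0, 0.8]
opening: 1.0
```

```bash
cat >> h.py <<'E'
def go(x,y,z,yaw):
    o=ctrl.get_obs();p=o["tool_pos"];ps=o["orientation"][2]
    dy=(yaw-ps+180)%360-180
    a=np.radians(yaw);d=np.array([x,y,z])-p
    print("pos",p.round(4),"ori",o["orientation"].round(2),"F",o["contact_force"].round(1))
    print("spin first %.4f (rows %.1f); then tool shifts/0.3: x %.4f y %.4f z %.4f  rows %.1f"%(-dy/360,abs(dy)/7.16,(d[0]*np.cos(a)+d[1]*np.sin(a))/.3,(d[0]*np.sin(a)-d[1]*np.cos(a))/.3,-d[2]/.3,np.linalg.norm(d)/.0417))
S0=np.array([.595,.0325]);SY=16.0
def st(x,y):
    c,s=np.cos(np.radians(SY)),np.sin(np.radians(SY)); return S0+np.array([c*x-s*y,s*x+c*y])
E
python3 -c "
from h import *
go(.6195,.227,.25,171.5)"
```

```text
pos [ 0.1797 -0.5198  0.4019] ori [ 1.7996e+02 -2.0000e-02  1.5981e+02] F [-0.5  1.   0.8]
spin first -0.0325 (rows 1.6); then tool shifts/0.3: x -1.0821 y 2.6787 z 0.5063  rows 21.1
```

apply_moves([
  [0,0,0,-0.0163],
  [0,0,0,-0.0163],
])

```text
time_s: 1.93
tool_pos: [0.1796, -0.5198, 0.4019]
orientation: [180.0, -0.0, 171.5]
contact_force: [0.2, -0.8, -0.0]
opening: 1.0
```

apply_moves([
  [-0.047,0.1164,0,0],
  [-0.047,0.1164,0,0],
  [-0.047,0.1164,0,0],
  [-0.047,0.1164,0,0],
  [-0.047,0.1164,0,0],
])

```text
time_s: 2.35
tool_pos: [0.2764, -0.3564, 0.402]
orientation: [180.0, -0.0, 171.2]
contact_force: [1.0, -0.5, -0.0]
opening: 1.001
```

apply_moves([
  [-0.047,0.1164,0,0],
  [-0.047,0.1164,0,0],
  [-0.047,0.1164,0,0],
  [-0.047,0.1164,0,0],
  [-0.047,0.1164,0,0],
])

```text
time_s: 2.77
tool_pos: [0.3728, -0.1945, 0.4022]
orientation: [180.0, -0.0, 171.2]
contact_force: [1.8, -1.0, 0.1]
opening: 1.002
```

apply_moves([
  [-0.047,0.1164,0,0],
  [-0.047,0.1164,0,0],
  [-0.047,0.1164,0,0],
  [-0.047,0.1164,0,0],
  [-0.047,0.1164,0,0],
])

```text
time_s: 3.18
tool_pos: [0.4692, -0.0326, 0.4022]
orientation: [-180.0, -0.0, 171.2]
contact_force: [1.2, -0.6, -0.3]
opening: 0.999
```

apply_moves([
  [-0.047,0.1164,0,0],
  [-0.047,0.1164,0,0],
  [-0.047,0.1164,0.05,0],
  [-0.047,0.1164,0.05,0],
  [-0.047,0.1164,0.05,0],
])

```text
time_s: 3.6
tool_pos: [0.5658, 0.1292, 0.3565]
orientation: [-180.0, 0.0, 171.2]
contact_force: [0.7, -0.6, -0.0]
opening: 1.0
```

```bash
python3 -c "
from h import *
go(.6195,.227,.1,171.5)"
```

```text
pos [0.5658 0.1292 0.3565] ori [-180.      0.    171.22] F [ 0.7 -0.6 -0. ]
spin first -0.0008 (rows 0.0); then tool shifts/0.3: x -0.1290 y 0.3488 z 0.8549  rows 6.7
```

apply_moves([
  [-0.032,0.087,0.06,-0.0008],
  [-0.032,0.087,0.06,0],
  [-0.032,0.087,0.07,0],
  [-0.032,0.087,0.08,0],
  [0,0,0.13,0],
])

```text
time_s: 4.02
tool_pos: [0.621, 0.2288, 0.237]
orientation: [179.9, 0.2, 171.7]
contact_force: [2.0, 0.8, 0.5]
opening: 1.004
```

apply_moves([
  [0,0,0.13,0],
  [0,0,0.13,0],
  [0,0,0.1,0],
  [0,0,0,0],
])

```text
time_s: 4.35
tool_pos: [0.6154, 0.2241, 0.1222]
orientation: [-179.8, -0.6, 171.5]
contact_force: [-0.2, -0.0, -0.5]
opening: 0.999
```

```bash
python3 -c "
from h import *
go(.6195,.227,.015,171.5)
t=ctrl.grab_frame('top');s=ctrl.grab_frame('side')
crop(t,140,120,160,150,4,'t1.png');crop(s,200,160,200,150,3,'s1.png')"
```

```text
pos [0.6154 0.2241 0.1222] ori [-179.77   -0.6   171.5 ] F [-0.2 -0.  -0.5]
spin first -0.0000 (rows 0.0); then tool shifts/0.3: x -0.0122 y 0.0116 z 0.3573  rows 2.6
```

View pics/t1.png

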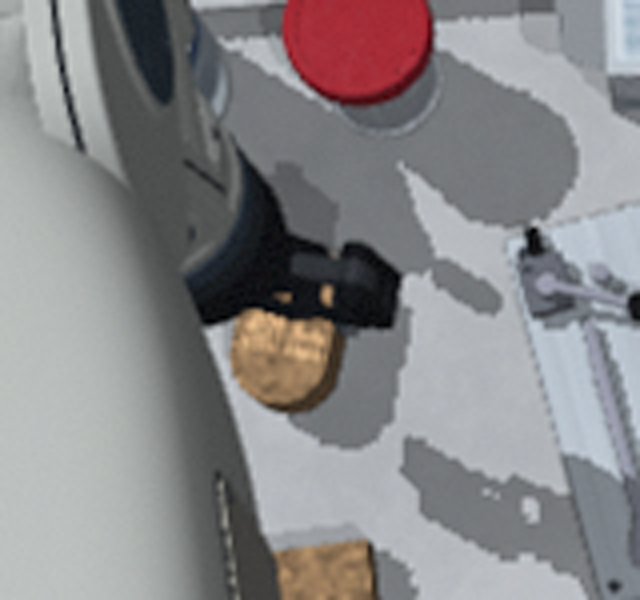

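```bash
python3 -c "
from h import *
go(.6195,.227,.06,171.5);print(ctrl.get_obs()['joint_positions'].round(1))"
```

```text
pos [0.6184 0.2246 0.1292] ori [-1.7996e+02 -1.1000e-01  1.7149e+02] F [ 0.  -0.3  0. ]
spin first -0.0000 (rows 0.0); then tool shifts/0.3: x -0.0024 y 0.0083 z 0.2305  rows 1.7
[12.7 27.7  6.1 68.5 -0.  21.2]
```

View pics/s1.png

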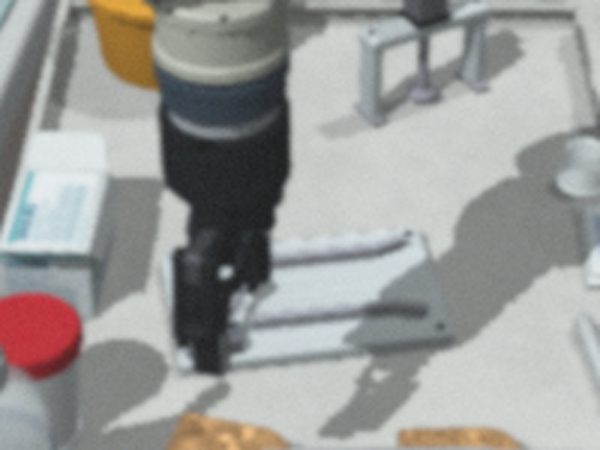

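apply_moves([
  [-0.003,0.008,0.09,0],
  [0,0,0.09,0],
  [0,0,0.07,0],
  [0,0,0,0],
  [0,0,0,0],
])

```text
time_s: 4.87
tool_pos: [0.6208, 0.2271, 0.0562]
orientation: [180.0, 0.1, 171.5]
contact_force: [0.2, -0.2, 1.0]
opening: 1.002
```

apply_moves([
  [0,0,0.05,0],
  [0,0,0.04,0],
  [0,0,0.033,0],
  [0,0,0,0],
  [0,0,0,0],
])

```text
time_s: 5.28
tool_pos: [0.6206, 0.2271, 0.0188]
orientation: [180.0, 0.1, 171.5]
contact_force: [-0.6, 0.5, -0.3]
opening: 0.996
```

```bash
python3 -c "
from h import *
go(.6195,.227,.015,171.5)"
```

```text
pos [0.6206 0.2271 0.0188] ori [1.7997e+02 8.0000e-02 1.7149e+02] F [-0.6  0.5 -0.3]
spin first -0.0000 (rows 0.0); then tool shifts/0.3: x 0.0037 y -0.0009 z 0.0126  rows 0.1
```

apply_moves([
  [0.003,0,0.01,0],
  [0,0,0,0],
  [0,0,0,0],
])

```text
time_s: 5.53
tool_pos: [0.6193, 0.2272, 0.015]
orientation: [180.0, 0.0, 171.5]
contact_force: [1.2, 0.5, 0.0]
opening: 0.999
```

apply_moves([
  [0,0,0,0],
  [0,0,0,0],
  [0,0,0,0],
  [0,0,0,0],
  [0,0,0,0],
], claw=-1, squeeze=40)

```text
time_s: 5.95
tool_pos: [0.6194, 0.2275, 0.015]
orientation: [179.9, 0.0, 171.5]
contact_force: [0.2, 2.5, 5.7]
opening: 0.573
```

apply_moves([
  [0,0,0,0],
  [0,0,0,0],
  [0,0,0,0],
  [0,0,0,0],
  [0,0,0,0],
])

```text
time_s: 6.37
tool_pos: [0.6194, 0.2275, 0.0149]
orientation: [180.0, 0.0, 171.5]
contact_force: [-0.4, 2.2, 5.1]
opening: 0.583
```

apply_moves([
  [0,0,-0.03,0],
  [0,0,-0.08,0],
  [0,0,-0.1,0],
  [0,0,-0.09,0],
  [0,0,0,0],
])

```text
time_s: 6.78
tool_pos: [0.6211, 0.2274, 0.1102]
orientation: [179.9, 0.4, 171.5]
contact_force: [0.7, 0.2, -1.7]
opening: 0.578
```

apply_moves([
  [0,0,0,-0.017],
  [0,0,0,-0.017],
  [0,0,0,-0.017],
  [0,0,0,-0.017],
  [0,0,0,0],
])

```text
time_s: 7.2
tool_pos: [0.6186, 0.2268, 0.1037]
orientation: [-180.0, -0.1, -163.8]
contact_force: [0.3, -0.7, -2.9]
opening: 0.576
```

```bash
python3 -c "
from h import *
print(st(-.04,0));go(*st(-.04,0),.06,196)"
```

```text
[0.55654953 0.02147451]
pos [0.6186 0.2268 0.1037] ori [-1.7999e+02 -9.0000e-02 -1.6376e+02] F [ 0.3 -0.7 -2.9]
spin first 0.0007 (rows 0.0); then tool shifts/0.3: x 0.3874 y -0.6009 z 0.1457  rows 5.2
```

apply_moves([
  [0.04,-0.06,0,0.0007],
  [0.07,-0.11,0,0],
  [0.07,-0.11,0,0],
  [0.07,-0.11,0,0],
  [0.07,-0.11,0,0],
])

```text
time_s: 7.62
tool_pos: [0.5662, 0.0553, 0.104]
orientation: [-180.0, -0.1, -164.5]
contact_force: [1.3, -0.3, -2.6]
opening: 0.578
```

apply_moves([
  [0.05,-0.07,0,0],
  [0.0174,-0.031,0,0],
  [0,0,0.06,0],
  [0,0,0,0],
  [0,0,0,0],
])

```text
time_s: 8.03
tool_pos: [0.5555, 0.0223, 0.0858]
orientation: [179.9, -0.1, -164.4]
contact_force: [-0.3, 0.4, -2.3]
opening: 0.575
```

```bash
python3 -c "
from h import *
t=ctrl.grab_frame('top');s=ctrl.grab_frame('side')
go(*st(-.04,0),.027,196)
crop(t,240,140,140,150,4,'t2.png');crop(s,220,180,170,130,4,'s2.png')"
```

```text
pos [0.5564 0.0227 0.0867] ori [ 1.7999e+02 -1.0000e-02 -1.6429e+02] F [-0.5  0.8 -3.6]
spin first -0.0008 (rows 0.0); then tool shifts/0.3: x 0.0005 y -0.0039 z 0.1989  rows 1.4
```

View pics/t2.png

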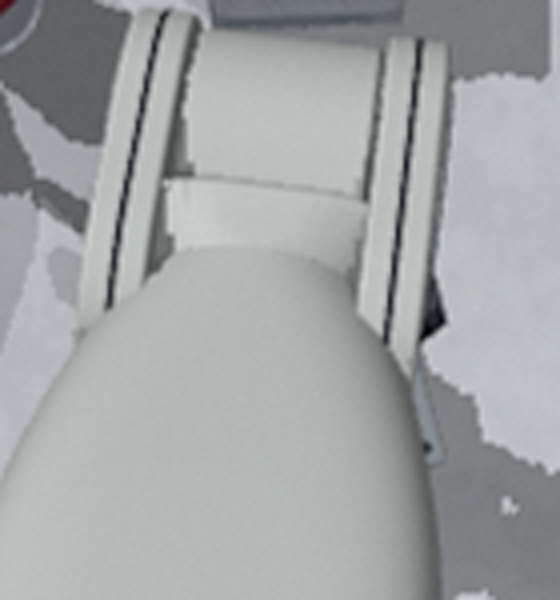

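View pics/s2.png

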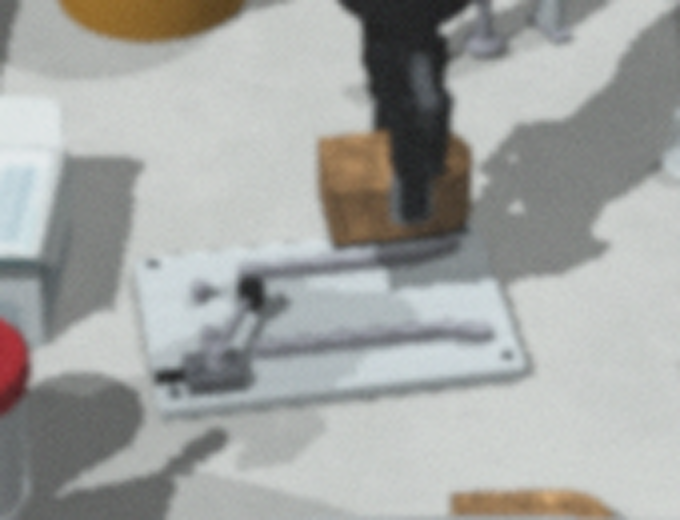

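```bash
python3 -c "
from h import *
q=lambda p,z:onz('side',220+(p[0]+.5)/4-.5,180+(p[1]+.5)/4-.5,z)[:2]
a,b=q((153,264),.012),q((507,355),.012);print((a+b)/2,np.linalg.norm(a-b),np.hypot(.1806,.112))
r=[q(p,.022) for p in((455,240),(245,270),(490,328),(260,350))];print(r)
M=np.array([[np.cos(.279),np.sin(.279)],[-np.sin(.279),np.cos(.279)]])
for x in r+[a,b]: print(M@(x-S0))
print('block tilt/bottom edge: corners', q((333,246),.071),q((318,140),.111))
"
```

```text
[0.59598339 0.03019571] 0.21172797663199885 0.2125096703681976
[array([ 0.52902302, -0.02658729]), array([0.64342248, 0.01368095]), array([0.50426196, 0.04905037]), array([0.62564837, 0.08103752])]
[-0.07969805 -0.03863277]
[ 0.04136738 -0.03142662]
[-0.08267144  0.04089914]
[0.0428302  0.03822025]
[ 0.09042056 -0.05805047]
[-0.08979902  0.05307845]
block tilt/bottom edge: corners [0.5898386  0.04909393] [0.60244335 0.00907952]
```

```bash
sed -i 's/S0=np.array.*;/S0=np.array([.5953,.032]);/' h.py; python3 -c "
from h import *
go(*st(-.04,0),.032,196)"
```

```text
pos [0.5564 0.0227 0.0867] ori [ 1.7999e+02 -1.0000e-02 -1.6429e+02] F [-0.5  0.8 -3.6]
spin first -0.0008 (rows 0.0); then tool shifts/0.3: x 0.0000 y -0.0058 z 0.1823  rows 1.3
```

apply_moves([
  [0,-0.002,0.06,-0.0008],
  [0,0,0.06,0],
  [0,0,0.045,0],
  [0,0,0.018,0],
  [0,0,0,0],
])

```text
time_s: 8.55
tool_pos: [0.5559, 0.0221, 0.0307]
orientation: [180.0, -0.1, -164.0]
contact_force: [-0.2, -0.4, -2.7]
opening: 0.576
```

```bash
python3 -c "
from h import *
s=ctrl.grab_frame('side')
go(*st(-.04,0),.0275,196)
crop(s,220,180,170,130,4,'s3.png')"
```

```text
pos [0.5565 0.022  0.0316] ori [ 1.7999e+02 -2.0000e-02 -1.6396e+02] F [ 0.1  0.  -3. ]
spin first 0.0001 (rows 0.0); then tool shifts/0.3: x -0.0003 y -0.0036 z 0.0138  rows 0.1
```

View pics/s3.png

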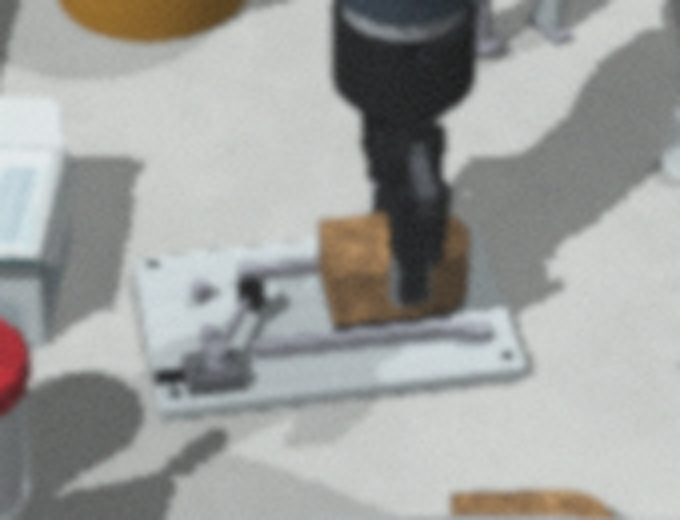

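apply_moves([
  [0,-0.003,0.006,0],
  [0,0,0.006,0],
  [0,0,0,0],
  [0,0,0,0],
])

```text
time_s: 8.93
tool_pos: [0.5568, 0.0206, 0.0283]
orientation: [-180.0, 0.0, -164.0]
contact_force: [-0.5, -0.2, -2.3]
opening: 0.578
```

```bash
python3 -c "
from h import *
go(*st(.022,0),.0275,196)"
```

```text
pos [0.5568 0.0206 0.0283] ori [-1.7999e+02  4.0000e-02 -1.6400e+02] F [-0.5 -0.2 -2.3]
spin first 0.0000 (rows 0.0); then tool shifts/0.3: x -0.2074 y 0.0012 z 0.0027  rows 1.5
```

apply_moves([
  [0,0,0.003,0],
  [0,0,0,0],
  [0,0,0,0],
])

```text
time_s: 9.18
tool_pos: [0.5565, 0.0206, 0.0271]
orientation: [-180.0, 0.0, -164.0]
contact_force: [0.3, -0.2, -2.3]
opening: 0.578
```

apply_moves([
  [0,0,0.001,0],
  [0,0,0,0],
  [0,0,0,0],
])

```text
time_s: 9.43
tool_pos: [0.5566, 0.0206, 0.0269]
orientation: [-180.0, 0.0, -164.0]
contact_force: [-1.2, -0.1, 0.6]
opening: 0.579
```

apply_moves([
  [-0.03,0,0,0],
  [-0.035,0,0,0],
  [-0.035,0,0,0],
  [-0.03,0,0,0],
  [0,0,0,0],
])

```text
time_s: 9.85
tool_pos: [0.5958, 0.0316, 0.0269]
orientation: [-180.0, 0.1, -164.0]
contact_force: [3.3, 1.7, 1.4]
opening: 0.574
```

apply_moves([
  [-0.02,0,0,0],
  [-0.02,0,0,0],
  [-0.015,0,0,0],
  [0,0,0,0],
  [0,0,0,0],
])

```text
time_s: 10.27
tool_pos: [0.6102, 0.0359, 0.0269]
orientation: [-180.0, 0.0, -164.0]
contact_force: [0.2, -0.5, 2.9]
opening: 0.578
```

```bash
python3 -c "
from h import *
s=ctrl.grab_frame('side')
go(*st(.022,0),.0275,196)
crop(s,220,180,170,130,4,'s4.png')"
```

```text
pos [0.6102 0.0359 0.0269] ori [-1.7999e+02  6.0000e-02 -1.6399e+02] F [ 0.5 -0.6  2.2]
spin first 0.0000 (rows 0.0); then tool shifts/0.3: x -0.0219 y 0.0012 z -0.0019  rows 0.2
```

View pics/s4.png

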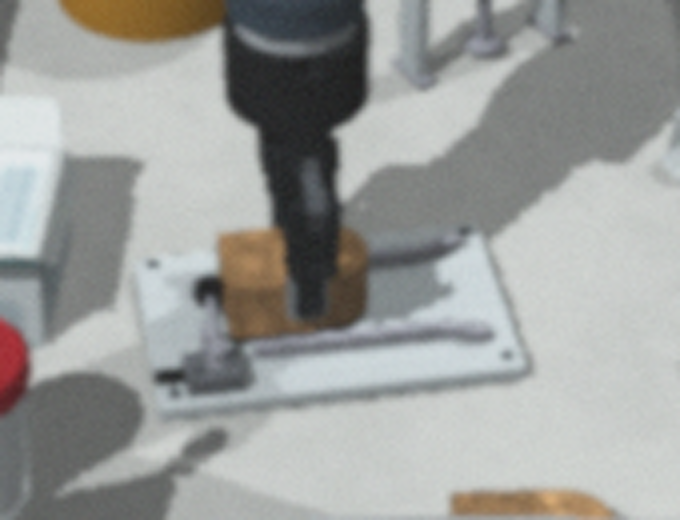

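apply_moves([
  [-0.008,0,0,0],
  [-0.007,0,0,0],
  [0,0,0,0],
  [0,0,0,0],
])

```text
time_s: 10.65
tool_pos: [0.6135, 0.037, 0.0269]
orientation: [-180.0, -0.1, -164.0]
contact_force: [-4.1, -1.3, 5.6]
opening: 0.579
```

apply_moves([
  [-0.003,0,0,0],
  [0,0,0,0],
  [-0.003,0,0,0],
  [0,0,0,0],
  [0,0,0,0],
])

```text
time_s: 11.07
tool_pos: [0.615, 0.0374, 0.0269]
orientation: [-180.0, -0.1, -164.0]
contact_force: [-5.4, -1.9, 7.7]
opening: 0.576
```

apply_moves([
  [-0.003,0,0,0],
  [0,0,0,0],
  [0,0,0,0],
])

```text
time_s: 11.32
tool_pos: [0.6158, 0.0376, 0.0269]
orientation: [-180.0, -0.1, -164.0]
contact_force: [-5.1, -2.3, 7.7]
opening: 0.577
```

apply_moves([
  [-0.003,0,0,0],
  [0,0,0,0],
  [0,0,0,0],
])

```text
time_s: 11.57
tool_pos: [0.616, 0.0377, 0.0269]
orientation: [-180.0, -0.2, -164.0]
contact_force: [-9.6, -3.4, 9.2]
opening: 0.577
```

apply_moves([
  [-0.003,0,0,0],
  [0,0,0,0],
  [0,0,0,0],
])

```text
time_s: 11.82
tool_pos: [0.6161, 0.0377, 0.0269]
orientation: [-180.0, -0.2, -164.0]
contact_force: [-13.3, -5.8, 12.7]
opening: 0.575
```

```bash
python3 -c "
from h import *
s=ctrl.grab_frame('side')
go(*st(.022,0),.0275,196)
crop(s,220,180,170,130,4,'s5.png')"
```

```text
pos [0.616  0.0377 0.0269] ori [-179.99   -0.25 -164.02] F [-11.8  -5.2  11.9]
spin first -0.0001 (rows 0.0); then tool shifts/0.3: x -0.0017 y 0.0007 z -0.0019  rows 0.0
```

View pics/s5.png

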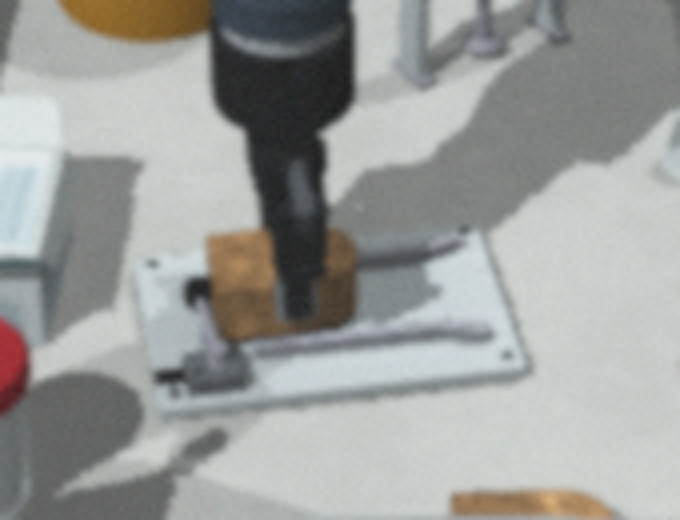

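apply_moves([
  [0,0,0,0],
  [0,0,0,0],
  [0,0,0,0],
  [0,0,0,0],
  [0,0,0,0],
], claw=0.6)

```text
time_s: 12.28
tool_pos: [0.6187, 0.0385, 0.0265]
orientation: [180.0, 0.0, -164.0]
contact_force: [0.4, -0.3, -0.3]
opening: 0.799
```

apply_moves([
  [0,0,-0.04,0],
  [0,0,-0.08,0],
  [0,0,-0.12,0],
  [0,0,-0.12,0],
  [0,0,-0.12,0],
])

```text
time_s: 12.7
tool_pos: [0.6182, 0.0385, 0.1721]
orientation: [180.0, -0.0, -164.0]
contact_force: [1.4, 0.0, -0.3]
opening: 0.799
```

```bash
python3 -c "
from h import *
s=ctrl.grab_frame('side')
go(.527,-.2505,.21,127.2)
crop(s,220,180,170,130,4,'s6.png')"
```

```text
pos [0.6207 0.0383 0.1799] ori [-179.81    0.52 -163.98] F [0.3 0.5 5.1]
spin first 0.1912 (rows 9.6); then tool shifts/0.3: x -0.5780 y -0.8310 z -0.1004  rows 7.3
```

View pics/s6.png

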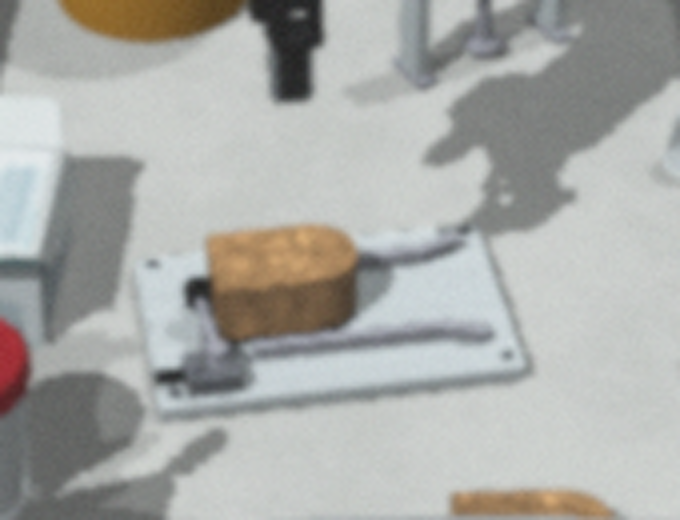

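apply_moves([
  [0,0,-0.04,0.0191],
  [0,0,-0.05,0.0191],
  [0,0,-0.05,0.0191],
  [0,0,0,0.0191],
  [0,0,0,0.0191],
], claw=1)

```text
time_s: 13.17
tool_pos: [0.6191, 0.0384, 0.2135]
orientation: [180.0, 0.1, 161.3]
contact_force: [0.9, 0.5, -0.0]
opening: 1.003
```

apply_moves([
  [0,0,0,0.0191],
  [0,0,0,0.0191],
  [0,0,0,0.0191],
  [0,0,0,0.0191],
  [0,0,0,0.0191],
])

```text
time_s: 13.58
tool_pos: [0.6186, 0.0385, 0.2123]
orientation: [-180.0, -0.0, 126.9]
contact_force: [-0.5, 0.2, 0.2]
opening: 0.997
```

```bash
python3 -c "
from h import *
t=ctrl.grab_frame('top')
go(.527,-.2505,.21,127.2)
crop(t,240,140,280,160,2.5,'t6.png')"
```

```text
pos [0.6186 0.0385 0.2123] ori [-1.8000e+02 -1.0000e-02  1.2641e+02] F [ 0.  -0.5 -0.7]
spin first -0.0022 (rows 0.1); then tool shifts/0.3: x -0.5826 y -0.8256 z 0.0077  rows 7.3
```

View pics/t6.png

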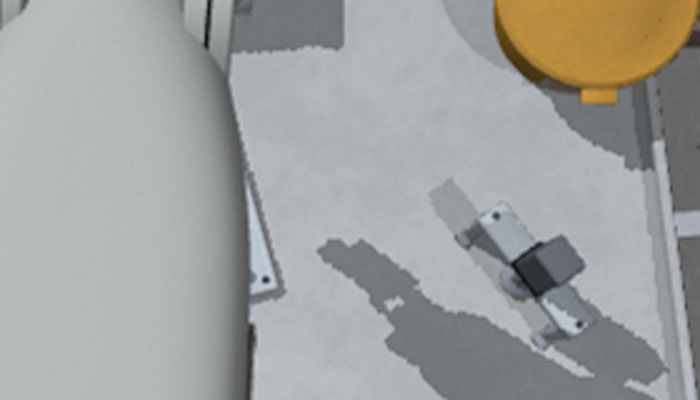

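apply_moves([
  [-0.04,-0.06,0,-0.0022],
  [-0.08,-0.11,0,0],
  [-0.08,-0.11,0,0],
  [-0.08,-0.11,0,0],
  [-0.08,-0.11,0,0],
])

```text
time_s: 14.05
tool_pos: [0.566, -0.1403, 0.2125]
orientation: [180.0, 0.0, 128.3]
contact_force: [0.4, -0.5, -0.8]
opening: 1.0
```

apply_moves([
  [-0.08,-0.11,0,0],
  [-0.08,-0.11,0,0],
  [-0.04,-0.07,0,0],
  [-0.022,-0.035,0,0],
  [0,0,0,0],
])

```text
time_s: 14.47
tool_pos: [0.5301, -0.2538, 0.2123]
orientation: [-180.0, -0.0, 128.0]
contact_force: [0.0, -1.2, 0.0]
opening: 0.999
```

```bash
python3 -c "
from h import *
s=ctrl.grab_frame('side');t=ctrl.grab_frame('top')
go(.527,-.2505,.15,127.2)
crop(t,400,180,140,120,4,'t7.png');crop(s,280,100,120,120,4,'s7.png')"
```

```text
pos [ 0.531  -0.2512  0.2125] ori [ 1.7998e+02 -2.0000e-02  1.2808e+02] F [-0.2  1.   0.3]
spin first 0.0024 (rows 0.1); then tool shifts/0.3: x 0.0100 y -0.0092 z 0.2084  rows 1.5
```

View pics/t7.png

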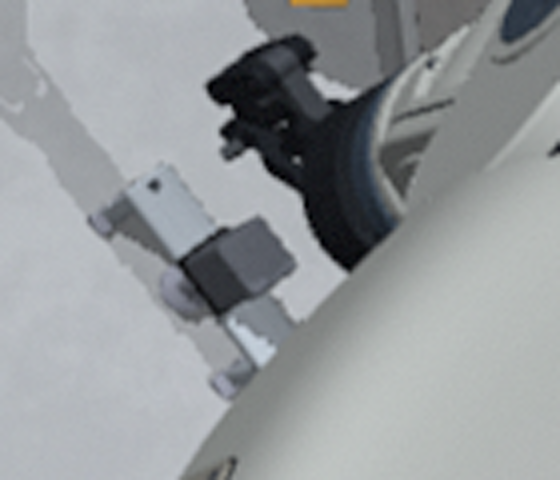

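View pics/s7.png

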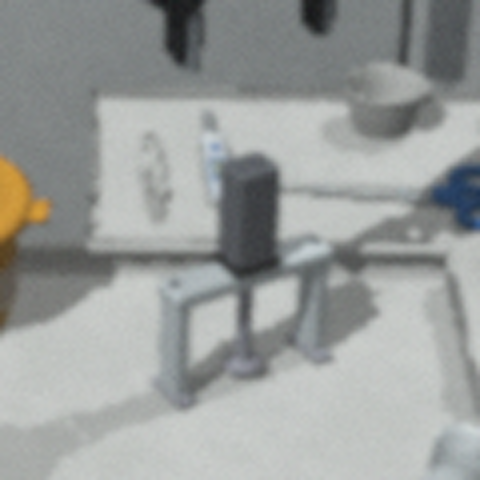

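```bash
python3 -c "
from h import *
P=[.531,-.2512,.2125]
y=np.radians(128);v=np.array([np.sin(y),-np.cos(y),0])*.05
for n,o in(('top',(400,180)),('side',(280,100))):
  for Q in (P,P+v,P-v,[.527,-.2505,.152]): print(n,((proj(n,Q)-o)*4).round(0))
q=lambda p:(280+(p[0]+.5)/4-.5,100+(p[1]+.5)/4-.5)
r=lambda p:(400+(p[0]+.5)/4-.5,180+(p[1]+.5)/4-.5)
# grip top centre: side (248,163); top (260? )
print(tri(q((248,163)),r((258,250))))
"
```

```text
top [295. 228.]
top [220. 135.]
top [371. 322.]
top [256. 253.]
side [248.  73.]
side [177.  93.]
side [316.  53.]
side [251. 165.]
(array([ 0.52925108, -0.25037819,  0.15397048]), np.float64(0.0005594137277365129))
```

```bash
python3 -c "
from h import *
go(.5278,-.2506,.103,127.3)"
```

```text
pos [ 0.531  -0.2512  0.2125] ori [ 1.7998e+02 -2.0000e-02  1.2808e+02] F [-0.2  1.   0.3]
spin first 0.0022 (rows 0.1); then tool shifts/0.3: x 0.0082 y -0.0073 z 0.3651  rows 2.6
```

apply_moves([
  [0.008,-0.007,0.05,0.0022],
  [0,0,0.07,0],
  [0,0,0.06,0],
  [0,0,0,0],
  [0,0,0,0],
])

```text
time_s: 14.98
tool_pos: [0.528, -0.2493, 0.1584]
orientation: [-180.0, -0.1, 127.4]
contact_force: [-0.7, 0.5, 1.3]
opening: 1.0
```

```bash
python3 -c "
from h import *
go(.5278,-.2506,.103,127.3)"
```

```text
pos [ 0.528  -0.2493  0.1584] ori [-1.7998e+02 -9.0000e-02  1.2739e+02] F [-0.7  0.5  1.3]
spin first 0.0003 (rows 0.0); then tool shifts/0.3: x -0.0030 y -0.0032 z 0.1848  rows 1.3
```

apply_moves([
  [-0.003,-0.003,0.05,0.0003],
  [0,0,0.06,0],
  [0,0,0.05,0],
  [0,0,0.022,0],
  [0,0,0,0],
])

```text
time_s: 15.4
tool_pos: [0.5277, -0.2515, 0.1038]
orientation: [-180.0, -0.1, 127.2]
contact_force: [0.2, -0.2, 1.2]
opening: 1.0
```

```bash
python3 -c "
from h import *
s=ctrl.grab_frame('side');crop(s,280,100,120,120,4,'s8.png')
go(.5278,-.2506,.103,127.3)"
```

```text
pos [ 0.5281 -0.2519  0.1048] ori [1.7999e+02 1.0000e-02 1.2719e+02] F [ 1.3 -0.9  0.6]
spin first -0.0003 (rows 0.0); then tool shifts/0.3: x 0.0039 y 0.0019 z 0.0059  rows 0.1
```

View pics/s8.png

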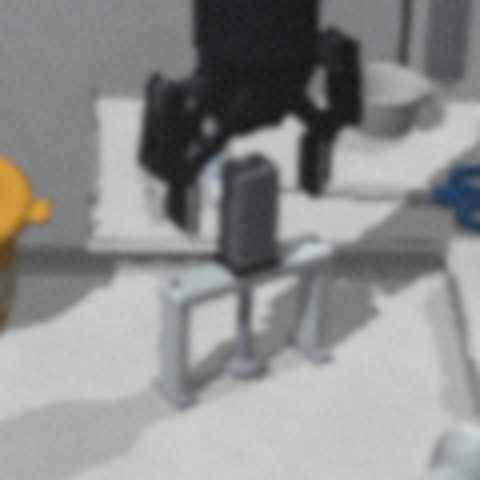

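apply_moves([
  [0.003,0.002,0.003,0],
  [0,0,0,0],
  [0,0,0,0],
  [0,0,0,0],
  [0,0,0,0],
], claw=-1, squeeze=45)

```text
time_s: 15.87
tool_pos: [0.5279, -0.2512, 0.1037]
orientation: [180.0, 0.0, 127.1]
contact_force: [1.6, 1.5, 1.7]
opening: 0.347
```

apply_moves([
  [0,0,0,0],
  [0,0,0,0],
  [0,0,0,0],
  [0,0,0,0],
  [0,0,0,0],
])

```text
time_s: 16.28
tool_pos: [0.5279, -0.2512, 0.1037]
orientation: [180.0, 0.1, 127.1]
contact_force: [2.2, 2.0, 6.3]
opening: 0.349
```

apply_moves([
  [0,0,0,0],
  [0,0,0,0],
  [0,0,0,0],
  [0,0,0,0],
  [0,0,0,0],
])

```text
time_s: 16.7
tool_pos: [0.5279, -0.2512, 0.1037]
orientation: [180.0, 0.1, 127.1]
contact_force: [1.7, 0.8, 5.0]
opening: 0.341
```

apply_moves([
  [0,0,-0.03,0],
  [0,0,-0.07,0],
  [0,0,-0.1,0],
  [0,0,-0.1,0],
  [0,0,-0.07,0],
])

```text
time_s: 17.12
tool_pos: [0.5273, -0.2512, 0.2165]
orientation: [-180.0, 0.0, 127.1]
contact_force: [1.0, -0.7, -4.7]
opening: 0.346
```

apply_moves([
  [0,0,0,-0.01],
  [0,0,0,-0.0175],
  [0,0,0,-0.0175],
  [0,0,0,-0.0175],
  [0,0,0,-0.0175],
])

```text
time_s: 17.53
tool_pos: [0.5269, -0.251, 0.2138]
orientation: [180.0, -0.1, 156.2]
contact_force: [-0.5, 0.1, -4.5]
opening: 0.34
```

apply_moves([
  [0,0,0,-0.0175],
  [0,0,0,-0.0175],
  [0,0,0,-0.0175],
  [0,0,0,-0.0175],
  [0,0,0,-0.0175],
])

```text
time_s: 17.95
tool_pos: [0.5269, -0.251, 0.2138]
orientation: [179.9, -0.1, -172.3]
contact_force: [-0.1, -0.4, -3.9]
opening: 0.342
```

apply_moves([
  [0,0,0,-0.0165],
  [0,0,0,-0.008],
  [0,0,0,0],
  [0,0,0,0],
])

```text
time_s: 18.28
tool_pos: [0.5272, -0.251, 0.2138]
orientation: [179.9, -0.1, -163.9]
contact_force: [-0.4, -0.6, -4.5]
opening: 0.343
```

```bash
python3 -c "
from h import *
s=ctrl.grab_frame('side');crop(s,200,80,200,150,4,'s9.png')
print(st(.022,0));go(*st(.022,0),.2137,196)"
```

```text
[0.61644776 0.03806402]
pos [ 0.5273 -0.2511  0.2139] ori [ 1.7996e+02 -4.0000e-02 -1.6387e+02] F [-0.1  0.8 -5.3]
spin first 0.0004 (rows 0.0); then tool shifts/0.3: x -0.5514 y 0.8445 z 0.0008  rows 7.3
```

View pics/s9.png

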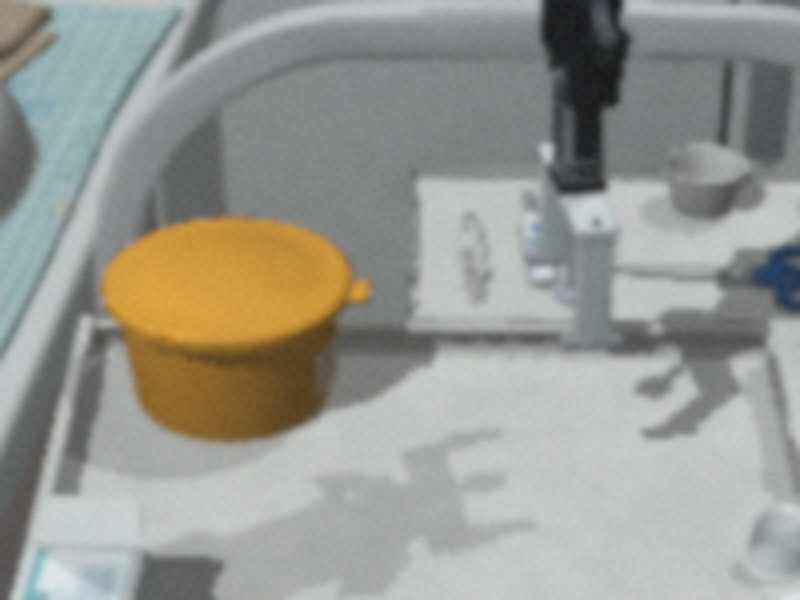

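apply_moves([
  [-0.03,0.046,0,0.0004],
  [-0.06,0.092,0,0],
  [-0.07,0.107,0,0],
  [-0.07,0.107,0,0],
  [-0.07,0.107,0,0],
])

```text
time_s: 18.75
tool_pos: [0.5758, -0.0925, 0.2142]
orientation: [180.0, -0.0, -164.0]
contact_force: [1.4, -0.4, -5.0]
opening: 0.343
```

apply_moves([
  [-0.07,0.107,0,0],
  [-0.07,0.107,0,0],
  [-0.06,0.092,0,0],
  [-0.04,0.061,0,0],
  [-0.01,0.018,0,0],
])

```text
time_s: 19.17
tool_pos: [0.6162, 0.0415, 0.2138]
orientation: [179.9, -0.0, -163.8]
contact_force: [-0.5, 0.2, -4.2]
opening: 0.345
```

apply_moves([
  [0,0,0.05,0],
  [0,0,0.06,0],
  [0,0,0.04,0],
  [0,0,0,0],
  [0,0,0,0],
])

```text
time_s: 19.58
tool_pos: [0.6153, 0.0375, 0.1689]
orientation: [180.0, -0.1, -164.0]
contact_force: [-0.3, 0.1, -4.0]
opening: 0.345
```

```bash
python3 -c "
from h import *
s=ctrl.grab_frame('side');crop(s,220,150,170,150,4,'s10.png')
go(*st(.0215,0),.1157,196)"
```

```text
pos [0.6158 0.0375 0.1698] ori [-1.7999e+02  1.0000e-02 -1.6395e+02] F [-0.   0.  -4.2]
spin first 0.0001 (rows 0.0); then tool shifts/0.3: x -0.0009 y 0.0013 z 0.1802  rows 1.3
```

View pics/s10.png

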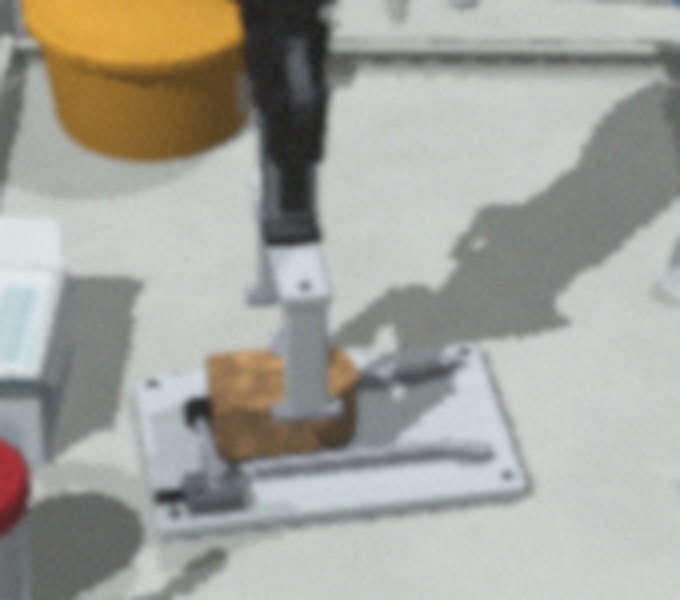

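apply_moves([
  [0,0.001,0.03,0],
  [0,0,0.035,0],
  [0,0,0.035,0],
  [0,0,0.03,0],
  [0,0,0.02,0],
])

```text
time_s: 20.05
tool_pos: [0.6153, 0.0382, 0.1226]
orientation: [180.0, -0.1, -163.9]
contact_force: [1.2, -0.3, -3.6]
opening: 0.34
```

apply_moves([
  [0,0,0.01,0],
  [0,0,0.007,0],
  [0,0,0,0],
  [0,0,0,0],
])

```text
time_s: 20.38
tool_pos: [0.6156, 0.0383, 0.1192]
orientation: [180.0, -0.0, -163.9]
contact_force: [-1.0, -0.3, -2.0]
opening: 0.347
```

```bash
python3 -c "
from h import *
s=ctrl.grab_frame('side');crop(s,220,150,170,150,4,'s11.png')
go(*st(.0215,0),.1157,196)"
```

```text
pos [0.6157 0.0383 0.1194] ori [ 1.8000e+02  1.0000e-02 -1.6388e+02] F [-0.7  0.3 -2.7]
spin first 0.0003 (rows 0.0); then tool shifts/0.3: x -0.0006 y -0.0014 z 0.0124  rows 0.1
```

View pics/s11.png

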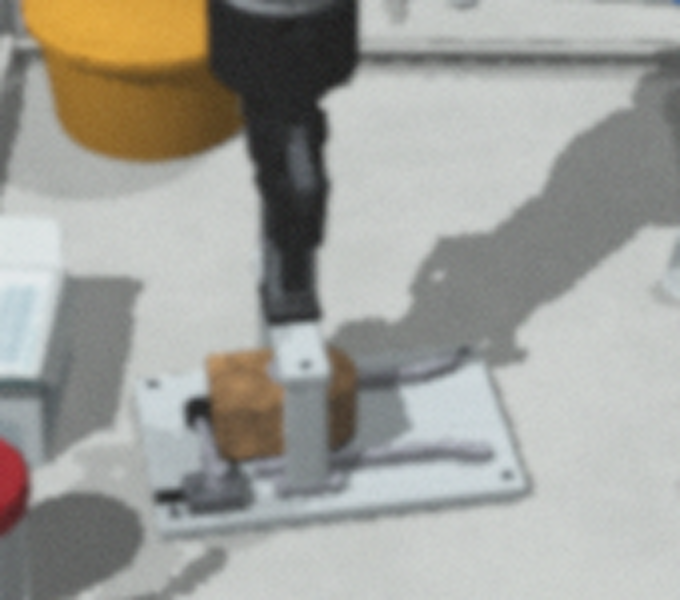

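apply_moves([
  [0,0,0.005,0.0002],
  [0,0,0.004,0],
  [0,0,0,0],
  [0,0,0,0],
])

```text
time_s: 20.77
tool_pos: [0.6158, 0.0382, 0.1165]
orientation: [-180.0, 0.0, -164.0]
contact_force: [0.4, 0.0, -3.4]
opening: 0.345
```

apply_moves([
  [0,0,0.002,0],
  [0,0,0,0],
  [0,0,0,0],
])

```text
time_s: 21.02
tool_pos: [0.6158, 0.0382, 0.1159]
orientation: [-180.0, 0.0, -164.0]
contact_force: [0.8, 0.3, -3.0]
opening: 0.344
```

apply_moves([
  [0,0,0.001,0],
  [0,0,0,0],
  [0,0,0,0],
])

```text
time_s: 21.27
tool_pos: [0.6158, 0.0383, 0.1157]
orientation: [-180.0, 0.0, -164.0]
contact_force: [1.1, 1.1, -1.0]
opening: 0.343
```

One more small step to be sure both soles carry.

apply_moves([
  [0,0,0.001,0],
  [0,0,0,0],
  [0,0,0,0],
])

```text
time_s: 21.52
tool_pos: [0.6158, 0.0383, 0.1156]
orientation: [-180.0, 0.0, -163.9]
contact_force: [0.3, 1.4, 3.3]
opening: 0.349
```

apply_moves([
  [0,0,0.001,0],
  [0,0,0,0],
  [0,0,0,0],
])

```text
time_s: 21.77
tool_pos: [0.6159, 0.0384, 0.1156]
orientation: [-180.0, 0.1, -163.9]
contact_force: [-1.4, 2.0, 6.5]
opening: 0.345
```

```bash
python3 -c "
from h import *
s=ctrl.grab_frame('side');crop(s,220,150,170,150,4,'s12.png')
go(*st(.0215,0),.1157,196);print(ctrl.get_obs()['wrist_torque'])"
```

```text
pos [0.6159 0.0384 0.1156] ori [-1.7999e+02  6.0000e-02 -1.6395e+02] F [-1.5  2.7  6.5]
spin first 0.0002 (rows 0.0); then tool shifts/0.3: x 0.0001 y -0.0016 z -0.0002  rows 0.0
[ 0.26321084  0.29360043 -0.05370027]
```

View pics/s12.png

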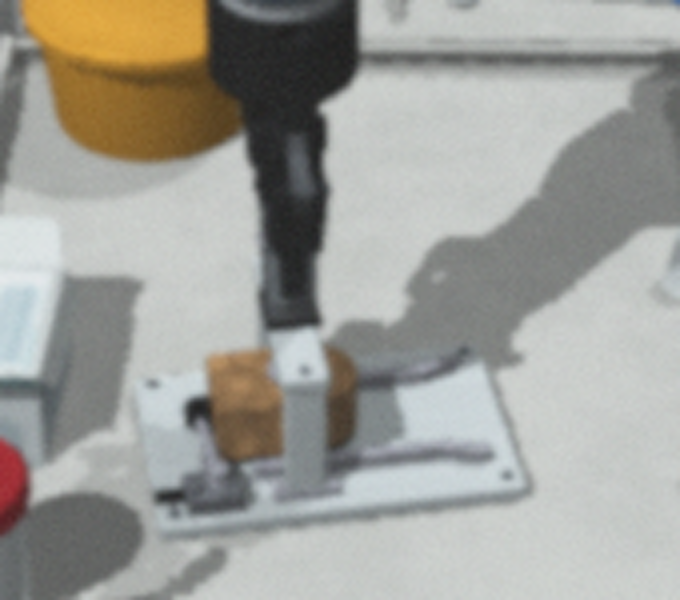

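apply_moves([
  [0,0,-0.001,0],
  [0,0,0,0],
  [0,0,0,0],
])

```text
time_s: 22.07
tool_pos: [0.6159, 0.0383, 0.1156]
orientation: [-180.0, 0.0, -163.9]
contact_force: [-1.5, 2.7, 5.1]
opening: 0.347
```

apply_moves([
  [0,0,0,0],
  [0,0,0,0],
  [0,0,0,0],
  [0,0,0,0],
  [0,0,0,0],
], claw=1)

```text
time_s: 22.48
tool_pos: [0.6156, 0.0381, 0.115]
orientation: [180.0, -0.0, -164.0]
contact_force: [0.4, -1.4, -0.9]
opening: 0.995
```

apply_moves([
  [0,0,0,0],
  [0,0,-0.03,0],
  [0,0,-0.06,0],
  [0,0,-0.1,0],
  [0,0,-0.1,0],
])

```text
time_s: 22.9
tool_pos: [0.6151, 0.0383, 0.2032]
orientation: [180.0, -0.1, -164.0]
contact_force: [1.1, 0.5, 0.6]
opening: 0.996
```

apply_moves([
  [0,0,-0.1,0],
  [0,0,-0.1,0],
  [0.1,0.05,0,0],
  [0.1,0.08,0,0],
  [0.1,0.08,0,0],
])

```text
time_s: 23.32
tool_pos: [0.511, 0.0738, 0.2629]
orientation: [-180.0, 0.1, -164.0]
contact_force: [0.4, 1.3, 0.0]
opening: 1.001
```

```bash
python3 -c "
from h import *
s=ctrl.grab_frame('side');crop(s,220,150,170,150,4,'s13.png')
t=ctrl.grab_frame('top');cv2.imwrite('pics/t13.png',t)
print(ctrl.get_obs()['tool_pos'])"
```

```text
[0.50722276 0.07549899 0.26395347]
```

View pics/s13.png

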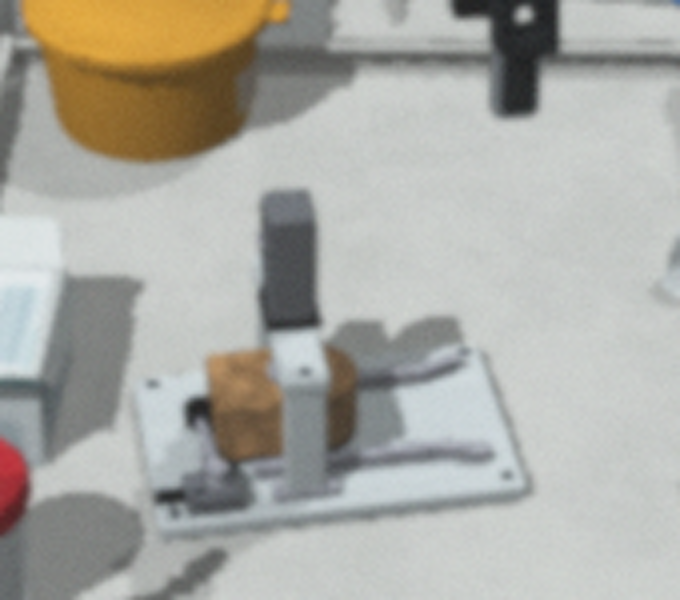

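View pics/t13.png

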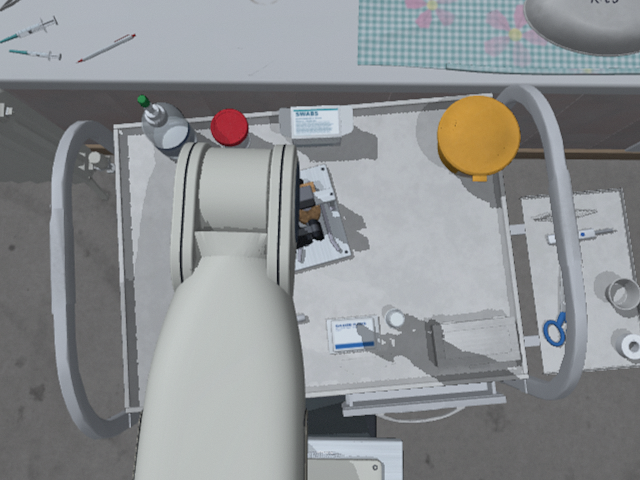

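apply_moves([
  [0.04,-0.06,0,0],
  [0.05,-0.11,0,0],
  [0.05,-0.11,0,0],
  [0.05,-0.11,0,0],
  [0.05,-0.11,0,0],
])

```text
time_s: 23.83
tool_pos: [0.4837, -0.0917, 0.263]
orientation: [-180.0, 0.1, -163.9]
contact_force: [0.8, 1.0, 1.3]
opening: 0.994
```

apply_moves([
  [0.05,-0.11,0,0],
  [0.05,-0.11,0,0],
  [0.05,-0.11,0,0],
  [0.03,-0.08,0,0],
  [0,0,0,0],
])

```text
time_s: 24.25
tool_pos: [0.4658, -0.2278, 0.2623]
orientation: [-179.9, -0.0, -164.2]
contact_force: [-0.3, 0.1, 0.2]
opening: 1.0
```

```bash
python3 -c "
from h import *
t=ctrl.grab_frame('top');cv2.imwrite('pics/t14.png',t)
crop(t,240,140,130,140,4,'t14c.png')
s=ctrl.grab_frame('side');crop(s,240,190,120,110,5,'s14.png')
print(ctrl.get_obs()['tool_pos'])"
```

```text
[ 0.46598522 -0.22442781  0.26239675]
```

View pics/t14.png

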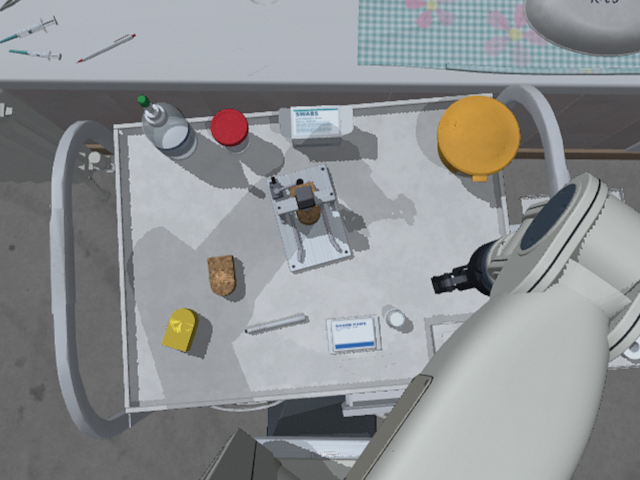

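View pics/t14c.png

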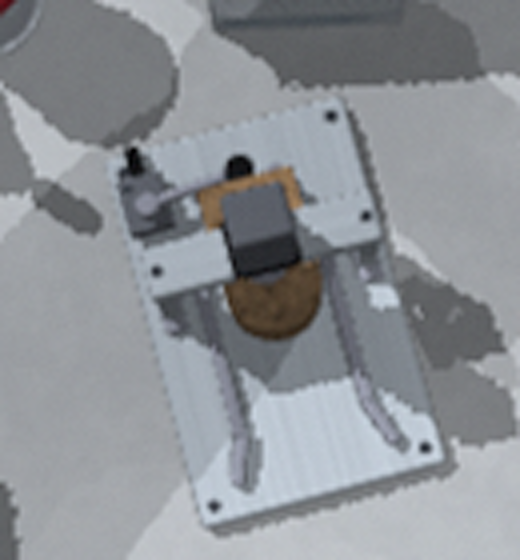

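View pics/s14.png

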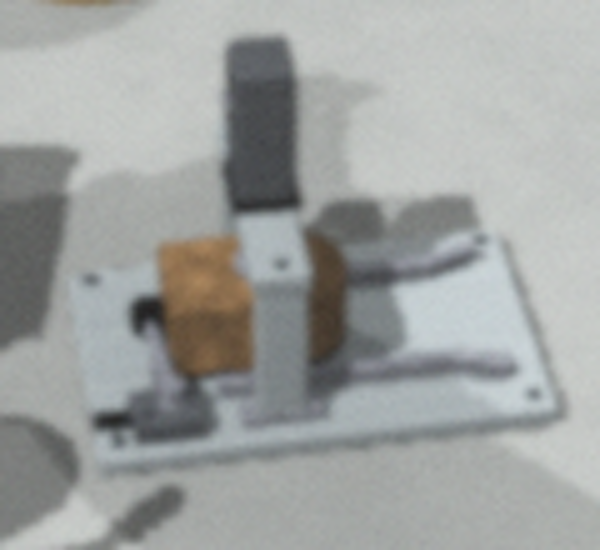

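```bash
python3 -c "
from h import *
q=lambda p,z:onz('top',240+(p[0]+.5)/4-.5,140+(p[1]+.5)/4-.5,z)[:2]
a=np.radians(16);M=np.array([[np.cos(a),np.sin(a)],[-np.sin(a),np.cos(a)]])
f=lambda x:(M@(x-S0)*1000).round(1)
r=f(q((239,166),.038));print('roller',r,'angle',np.arctan2(r[0]-66,48-r[1])-np.arctan2(42-66,44))
s1,s2=q((156,271),.094),q((366,216),.094);print('gauge',f((s1+s2)/2),np.linalg.norm(s1-s2),np.degrees(np.arctan2(*(s1-s2)[::-1]))-90)
print('tip',f(q((277,339),.05)),'flat corners',f(q((201,192),.052)),f(q((296,168),.052)))
"
```

```text
roller [71.2 -1.1] angle 0.6048597252032023
gauge [18.8 -0.1] 0.10413010544763254 15.47334100025293
tip [-21.4   3.9] flat corners [60.2 21. ] [ 59.3 -28. ]
```

```bash
python3 -c "
from plant import ctrl
print(ctrl.get_obs()['time_s'],ctrl.hand_in())"
```

```text
the job is handed in; nothing more can be done
24.35 None
```

I put the taller heel raise in the channel, slid it flat end first against both stops, stood the bridge gauge over it, let go of everything, and handed in at 24.35 s.

**Choice of heel raise:** The far cork at top-view pixel (212, 201) measured about 38 mm high. The near cork at (221, 274) measured about 25 mm, and I left out the yellow one at (180, 330).

**Heel raise:** I pushed it against the stops with about 14 N. It came to rest within about 1 mm of the expected seat. After release, the roller measured at station (71, -1) mm, an arm angle of about 0.60 rad, so the switch is tripped.

**Gauge:** I lowered it until the plate took the load, at tool height 115.6 mm. That is 11.9 mm above where I gripped it on the tray, which matches the 12 mm plate. Its beam is centred at station (19, 0) mm and within about 0.5° of square.

**Other things:** In the final top view, the lower heel raise and the other things looked where they were in the first picture. Part of the tray on the right was behind the arm.

**Less certain:**
- The foot's travel and the pointer reading could not be read directly from the pictures.
- The block's outline in the last top view was 2 to 4 mm off the ideal seat: flat end at x ≈ 60 mm rather than 62 mm, with inconsistent sideways offsets. I took this as pixel error, because the push force and roller angle both showed it against the stops.

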